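Set up a stepped spindle level in V-blocks for a run-out check

ROBOT

A 6-joint arm with a two-finger parallel gripper is mounted at the origin on a cart in front of the work surface, level with it; the furniture and walls round the work are solid. World frame = base frame: x ahead of the robot, y to its left, z up, the work surface at z = 0. Lengths are in m, angles in rad, forces in N, time in s.
With the tool pointing down it reaches from about 0.325 to 0.85 m from the base axis. Payload 15.5 kg.
Tool frame: the origin (TCP) lies on the centre line of the jaws, within the pads' length; the fingertips stand 19 mm ahead of it and the grasp point (between the pads) is the TCP; z points along the fingers, y is the line along which they close (so a half turn about z gives the same grasp; the last joint's range is limited). The gripper opens to 91 mm and grips with 3 to 60 N. Pads are 32 mm wide; open, the fingers measure 118 mm over their backs; the gripper's body (76 mm by 178 mm) begins 60 mm behind the grasp point.
Start: joints at [1.169, 0.494, 1.345, -0, 1.302, -0.096], TCP at [0.189, 0.596, 0.233] pointing down, gripper open.
Joint ranges: [-2.91, 2.91], [-0.82, 2.16], [0.22, 2.67], [-1.22, 4.37], [0.12, 2.79], [-3.08, 3.08]. Speed limits (rad/s): [1.89, 1.89, 2.57, 3.01, 3.01, 3.01].

INTERFACE

Orientations are given as [roll, pitch, yaw] about the fixed x, y, z axes, in that order (R = Rz(yaw) Ry(pitch) Rx(roll)).
In Python, from station import robot, optics gives the robot as it stands (robot), with the cameras (optics).
- The arm moves only by the shell command python3 nudge.py 'ROWS' [OPENING] [FORCE]. ROWS is a JSON list of rows, 1 to 10 of them, each of 6 numbers: dx, dy, dz in m, then a rotation vector rx, ry, rz in rad; each row shifts and turns the commanded pose from where the row before left it, along the tool's axes as they then stand; what a row does not reach is not made up. A row lasts 1/12 s, in which the tool goes at most 0.0417 m and 0.125 rad, less where a joint would pass 70% of its speed; a pose out of reach is approached as far as the arm can. OPENING is the finger opening in m, set as the command begins (- or left out keeps the last). The fingers move at their own pace and stop on an object; FORCE is the grip in N (left out, the last holds). Time passes only in rows, so rows that do not move let the fingers close. It prints the time, the measured TCP pose, the force, the opening and the grip force at its end.
- robot.get_obs(): the state, without advancing time (a new reading comes with each control period).
- optics.snapshot(name): name is "scene" or "top" or "wrist"; returns a dict with "pixels" (480x640x3 uint8, blue, green, red), "mtx" (3x3 intrinsics, pixels), "position" and "attitude" of the camera in the world. Camera axes: x right, y up, looking along -z (the intrinsics and any distortion apply to the point x, -y, -z); pixel columns grow to the right and rows downward; lengths in m; the calibration is good to about 2 mm. A picture is of the moment at which its call begins. There is no depth.
- robot.job_done(): hands the job in; it is judged then, once.
The state is a dict: "time_s": time; "q": joint angles; "dq": joint speeds; "joint_torque": joint torques, N m; "eef_pos": TCP position; "eef_rot": TCP orientation; "contact_force": force on the tool from outside, world axes, zero at the start; "ft_torque": the same for the moment, N m; "grip_width": finger opening in m; "grip_force": force on a finger pad.
Only numpy, scipy, OpenCV 4.12 (cv2) and the standard library are available. Lean on these libraries where they do the work, as an engineer would, in place of code of your own. Each camera call takes 0.05 s, during which the arm holds its last target. There are 200 camera calls.

TASK

Set up the square-bodied spindle for a run-out check on the dark granite plate: lay the flat steel packing block on the plate at the end with the ball-tipped stop and stand one V-block squarely on top of it, stand the other V-block directly on the plate further from the stop, then lower the spindle gently into both grooves, thin journal in the packed V-block and thick journal in the other. At the end the spindle must lie level and in line with the stop, its thin end pointing at the stop's ball and within a centimetre of it (just touching is fine), with each V-block square under the middle of its journal. Leave the loupe and the micrometer where they are.

Things in the scene. Friction and masses are not known exactly. Their poses are not given: they have to be found in the camera images.
- plate: fixed dark granite plate, 150 (own x) x 280 (own y) x 30 mm. Origin: centre of its top face, own z up. At its +y end, on its centre line, stands a steel end stop (40 mm wide, 54 high, y = 0.117 to 0.135 and a knob behind): a screw with an 8 mm ball end points from it along -y; the ball's tip is at (0, 0.108, 0.040) in the plate's frame. The round steel inserts are flush
- packing: flat rectangular bright steel packing block, 35 (own x) x 60 (own y) x 10 mm (own z, up), 0.16 kg, two dark screw holes in its top, lying flat. Origin: centre of the underside. It makes up for the thinner journal, so that the spindle lies level; its 60 mm length goes across the spindle, under the 50 mm width of the V-block
- vee_a: one of two identical steel V-blocks, 50 (own x) x 26 (own y) x 38 mm (own z, up), 0.28 kg, standing on its base. A 90 degree V groove runs along own y, open at the top, 36 mm wide there; its flanks would meet 20 mm above the base. Origin: centre of the underside. Grip the sides across own x (50 mm), 16 to 36 mm up (clamp grooves lie below). Either way round is the same.
- vee_b: one of two identical steel V-blocks, 50 (own x) x 26 (own y) x 38 mm (own z, up), 0.28 kg, standing on its base. A 90 degree V groove runs along own y, open at the top, 36 mm wide there; its flanks would meet 20 mm above the base. Origin: centre of the underside. Grip the sides across own x (50 mm), 16 to 36 mm up (clamp grooves lie below). Either way round is the same.
- spindle: steel spindle, 180 mm long, 0.45 kg: square body 32 x 32 x 80 mm in the middle (grip across it), round journals 50 mm long: 14 mm diameter at the own +y end, 28 mm at the -y end. Origin: on its axis at mid-length, own y along it; journal middles at y = +0.065 (thin), -0.065 (thick). Seated, its axis is 29.9 mm (thin), 39.8 mm (thick) above the base of the V-block, 39.8 mm above the plate
- loupe: bystander: small black loupe with a light ring, 34 mm across, 38 mm high; origin: centre of its underside
- micrometer: bystander: micrometer screw gauge lying flat, 50 x 132 x 17 mm; origin: centre of its underside

How it is judged:
At the end, for the whole second after the job is handed in: Packing flat on the plate at the stop end, one V-block upright on it (within 12 mm), the other on the plate; each within 15 mm of its journal's middle, square within 0.15 rad; spindle seated, level within 0.035 rad, in line within 10 mm and 0.1 rad, thin end 0 to 15 mm from the ball; all at rest (((z of spindle in the frame of vee_a between 0.0259 and 0.0339 m and z of spindle in the frame of vee_b between 0.0358 and 0.0438 m and y of vee_a in the frame of spindle between 0.05 and 0.08 m and y of vee_b in the frame of spindle between -0.08 and -0.05 m and z of vee_a in the frame of packing between 0.007 and 0.013 m and x of vee_a in the frame of packing between -0.012 and 0.012 m and y of vee_a in the frame of packing between -0.015 and 0.015 m and z of vee_b in the frame of plate between -0.003 and 0.003 m) or (z of spindle in the frame of vee_b between 0.0259 and 0.0339 m and z of spindle in the frame of vee_a between 0.0358 and 0.0438 m and y of vee_b in the frame of spindle between 0.05 and 0.08 m and y of vee_a in the frame of spindle between -0.08 and -0.05 m and z of vee_b in the frame of packing between 0.007 and 0.013 m and x of vee_b in the frame of packing between -0.012 and 0.012 m and y of vee_b in the frame of packing between -0.015 and 0.015 m and z of vee_a in the frame of plate between -0.003 and 0.003 m)) and angle between each of vee_a, vee_b's own z axis and vertical below 0.05 rad and angle between the y axis of each of vee_a, vee_b and the y axis of spindle, either way round below 0.15 rad and x of spindle in the frame of vee_a between -0.012 and 0.012 m and linear speed of each of vee_a, vee_b, spindle below 0.01 m/s and x of spindle in the frame of vee_b between -0.012 and 0.012 m and z of packing in the frame of plate between -0.003 and 0.003 m and y of packing in the frame of plate above 0.04 m and angle between spindle's own y axis and vertical between 1.5358 and 1.6058 rad and angle between the y axis of spindle and the y axis of plate, either way round below 0.1 rad and x of spindle in the frame of plate between -0.01 and 0.01 m and y of spindle in the frame of plate between 0.0025 and 0.0195 m and angular speed of spindle below 0.1 rad/s); the robot touches nothing.
It fails at once if a bystander instrument is shifted by more than 20 mm or tipped (distance of any of loupe, micrometer from where it was at the start of the episode above 0.02 m or angle between any of loupe, micrometer's own z axis and vertical above 0.3 rad).
It fails at once if the spindle is dropped (falls faster than 0.45 m/s, not held by the fingers) (contact force between spindle and the fingers below 0.2 N and linear speed of spindle above 0.45 m/s).
It fails at once if the spindle is slammed into a V-block (more than 60 N) (contact force between spindle and vee_a above 60 N or contact force between spindle and vee_b above 60 N).
It also fails if it takes over 120 s, if anything falls off the work surface, if the arm or the gripper's body presses on something with over 40 N, if the wrist force passes 120 N, or if a joint passes its speed limit or range.

## Working session

There is one attempt and no reset: what is moved stays moved. The work goes in short steps, Python scripts to look and compute and a shell command to move; the robot and the scene stay as the last step left them, time stands still between calls to the robot, and variables do not carry over. Pictures are saved under pics/ and viewed, at most 14 in all, crops included, and the job is handed in when it is done.

```bash
ls; mkdir -p pics; python3 - <<'E'
from station import robot, optics
import cv2
for n in ("top","scene"):
    s=optics.snapshot(n); cv2.imwrite(f"pics/{n}0.png",s["pixels"]); print(n,s["mtx"],s["position"],s["attitude"],[k for k in s])
print(robot.get_obs())
E
```

```text
nudge.py
pics
station.py
top [[456.54827261   0.         320.55660129]
 [  0.         456.54827261 235.31619395]
 [  0.           0.           1.        ]] [ 0.48173695 -0.01694829  0.98161122] [ 0.13027036 -0.02099631 -1.54642846] ['pixels', 'mtx', 'position', 'attitude']
scene [[541.83837976   0.         319.30044431]
 [  0.         541.83837976 248.83363195]
 [  0.           0.           1.        ]] [ 0.19657972 -0.82652916  0.54227935] [ 1.08080556 -0.01379316 -0.44618103] ['pixels', 'mtx', 'position', 'attitude']
{'time_s': 0.1, 'q': array([ 1.16851732e+00,  4.94148483e-01,  1.34609023e+00, -8.30289516e-07,
        1.30253341e+00, -9.55191199e-02]), 'dq': array([ 0.00161486,  0.00011341, -0.00281834,  0.00056993,  0.00058896,
        0.00064247]), 'joint_torque': array([-1.03291916e-04, -8.80242920e+01, -3.82542872e+01,  7.10215210e-02,
        4.79268876e-02, -7.78890467e-06]), 'eef_pos': array([0.1886047 , 0.59550075, 0.2323737 ]), 'eef_rot': array([-3.14041848e+00, -1.11694239e-04,  2.83483293e+00]), 'contact_force': array([-0.20696218,  0.68263373, -0.10946093]), 'ft_torque': array([-0.03746517,  0.04191335, -0.01215814]), 'grip_force': 0.0, 'grip_width': 0.09112828465515257}
```

View pics/top0.png

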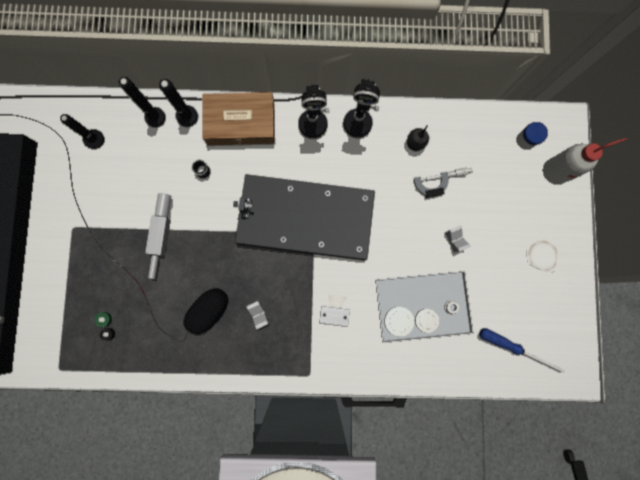

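View pics/scene0.png

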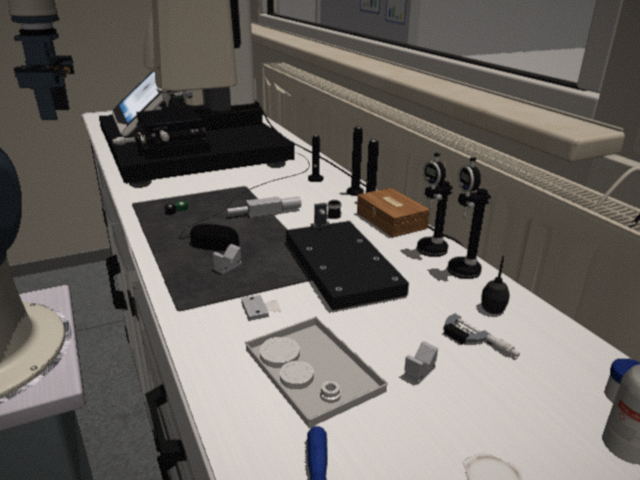

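The top view shows the plate at (305,217) with its stop at the left end (243,207), and the spindle at (158,237) with its thin end towards the robot. The V-blocks are at (257,315) and (458,240), the packing at (335,316), the loupe at (201,169) and the micrometer at (440,182).

```bash
cat > h.py <<'E'
import numpy as np, cv2
from scipy.spatial.transform import Rotation as R
from station import robot, optics
def rot(a): return R.from_euler('xyz',a).as_matrix()
def cast(s,uv,z):
    uv=np.atleast_2d(uv).astype(float)
    d=np.c_[uv,np.ones(len(uv))]@np.linalg.inv(s["mtx"]).T*[1,-1,-1]@rot(s["attitude"]).T
    p=np.array(s["position"]); return p+d*((z-p[2])/d[:,2])[:,None]
def proj(s,P):
    c=(np.atleast_2d(P)-s["position"])@rot(s["attitude"])*[1,-1,-1]
    q=c@s["mtx"].T; return q[:,:2]/q[:,2:]
def tool():
    o=robot.get_obs(); return o,np.array(o["eef_pos"]),rot(o["eef_rot"])
def plan(target,yaw=None):
    """remaining move in tool axes, for tool down; yaw = wanted direction of closing line"""
    o,p,M=tool(); d=M.T@(np.array(target)-p); out=None
    if yaw is not None:
        a=np.arctan2(M[1,1],M[0,1]); rz=-(((yaw-a)+np.pi/2)%np.pi-np.pi/2)
        out=rz
    tilt=M.T@np.cross(M[:,2],[0,0,-1])
    print("t",round(o["time_s"],2),"d",d.round(4),"rz",None if out is None else round(out,3),"tilt",tilt.round(4),"q6",round(o["q"][5],2))
E
python3 - <<'E'
from h import *
s=optics.snapshot("top"); np.set_printoptions(precision=4,suppress=True)
I=s["pixels"]
for n,uv,z in [("plate",[[243,176],[375,189],[366,259],[237,247]],.03),("spin",[[163,195],[157,237],[152,278]],.016),("va",[257,315],.03),("pack",[335,316],.01),("vb",[458,240],.03),("loupe",[201,169],.02),("mic",[440,182],.01)]:
    print(n,cast(s,uv,z)[:,:2].tolist())
w=optics.snapshot("wrist"); o,p,M=tool(); print(w["mtx"]); print("cam in tool",M.T@(w["position"]-p)); print(M.T@rot(w["attitude"]))
E
```

```text
plate [[0.7298640097494798, 0.13448773194469685], [0.7098088286472526, -0.14775330524862043], [0.5594916875843972, -0.13019666072016595], [0.5775647967849795, 0.13991656380266132]]
spin [[0.6866700809029831, 0.30553420809218856], [0.5957467249157841, 0.31189203462020837], [0.509153180089628, 0.3161714119594035]]
va [[0.4386773281977151, 0.09235390017742497]]
pack [[0.4395374917456488, -0.0687274680955838]]
vb [[0.6047848200422946, -0.32454375153528703]]
loupe [[0.7452264544913327, 0.22690549965990173]]
mic [[0.7344807483646627, -0.29321519815853286]]
[[347.2491   0.     319.7752]
 [  0.     347.2491 240.7652]
 [  0.       0.       1.    ]]
cam in tool [ 0.0662 -0.0003 -0.1524]
[[-0.0013  0.9724  0.2334]
 [ 1.      0.0012  0.0004]
 [ 0.0001  0.2334 -0.9724]]
```

```bash
python3 - <<'E'
from h import *
plan([0.48,0.02,0.28],np.pi/2)
E
```

```text
t 0.2 d [-0.4516 -0.4608 -0.0471] rz -0.307 tilt [-0.0007 -0.0001  0.    ] q6 -0.1
```

```bash
for k in 1 2; do :; done
python3 nudge.py '[[-0.025,-0.0255,-0.0026,0,0,0],[-0.025,-0.0255,-0.0026,0,0,0],[-0.025,-0.0255,-0.0026,0,0,0],[-0.025,-0.0255,-0.0026,0,0,0],[-0.025,-0.0255,-0.0026,0,0,0],[-0.025,-0.0255,-0.0026,0,0,0],[-0.025,-0.0255,-0.0026,0,0,0],[-0.025,-0.0255,-0.0026,0,0,0],[-0.025,-0.0255,-0.0026,0,0,0]]' 0.09
python3 nudge.py '[[-0.025,-0.0255,-0.0026,0,0,0],[-0.025,-0.0255,-0.0026,0,0,0],[-0.025,-0.0255,-0.0026,0,0,0],[-0.025,-0.0255,-0.0026,0,0,0],[-0.025,-0.0255,-0.0026,0,0,0],[-0.025,-0.0255,-0.0026,0,0,0],[-0.025,-0.0255,-0.0026,0,0,0],[-0.025,-0.0255,-0.0026,0,0,0],[-0.025,-0.0255,-0.0026,0,0,0]]'
python3 nudge.py '[[0,0,0,0,0,-0.1],[0,0,0,0,0,-0.1],[0,0,0,0,0,-0.1],[0,0,0,0,0,0],[0,0,0,0,0,0]]'
python3 - <<'E'
from h import *
plan([0.48,0.02,0.28],np.pi/2)
s=optics.snapshot("wrist"); cv2.imwrite("pics/w1.png",s["pixels"]); print(s["position"],s["attitude"])
np.savez("w1.npz",**s)
E
```

```text
time_s: 0.95
eef_pos: [0.3342, 0.3075, 0.2565]
eef_rot: [3.142, 0.0, 2.835]
contact_force: [0.7, -0.6, 0.5]
grip_width: 0.0899
grip_force: 0.0
time_s: 1.7
eef_pos: [0.4795, 0.0205, 0.2799]
eef_rot: [3.142, 0.0, 2.835]
contact_force: [0.6, 0.6, -0.3]
grip_width: 0.0901
grip_force: 0.0
time_s: 2.12
eef_pos: [0.479, 0.0224, 0.2797]
eef_rot: [3.142, -0.0, 3.132]
contact_force: [-0.8, -0.0, -0.4]
grip_width: 0.0897
grip_force: 0.0
t 2.12 d [-0.001  -0.0023 -0.0003] rz -0.01 tilt [ 0.     -0.0001  0.    ] q6 -1.64
[0.4128014 0.0230333 0.4321977] [-2.35416268e-01 -2.85195535e-05  1.55959521e+00]
```

View pics/w1.png

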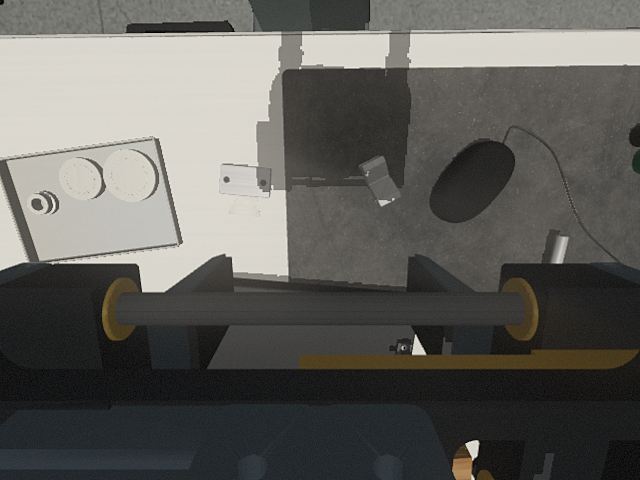

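The wrist view has the packing at (245,180) and vee_a at (379,182), and the gripper hides its lower half. I'll enlarge both.

```bash
python3 - <<'E'
from h import *
I=cv2.imread("pics/w1.png"); T=cv2.imread("pics/top0.png")
def crop(I,u,v,w,h,k): return cv2.resize(I[v:v+h,u:u+w],None,fx=k,fy=k,interpolation=cv2.INTER_CUBIC)
a=np.hstack([crop(I,210,150,66,50,6),crop(I,346,140,66,50,6)])
b=np.hstack([crop(T,125,187,66,100,3),crop(T,235,165,150,100,4)[:300,:594]])
b2=crop(T,430,215,66,50,6)
b=cv2.resize(b,(792,300)) if b.shape[1]!=792 else b
cv2.imwrite("pics/m1.png",np.vstack([a,b])[:600])
E
```

```text
(no output)
```

View pics/m1.png

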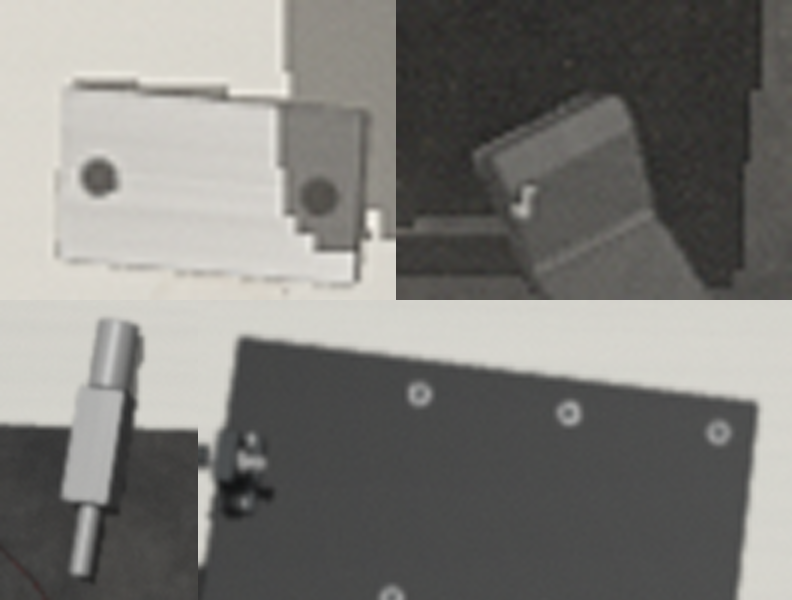

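The packing's top corners are at about (221,165), (271,168), (269,197) and (219,193) in the wrist picture. The vee is a tilted block cut by my crop, and the spindle and plate edges are clear, so I'll measure by masks.

```bash
python3 - <<'E'
from h import *
np.set_printoptions(precision=4,suppress=True)
w=dict(np.load("w1.npz")); s=optics.snapshot("top"); T=cv2.cvtColor(s["pixels"],6); W=cv2.cvtColor(w["pixels"],6)
P=cast(w,[[221,164.7],[271.3,168.3],[269.3,197],[219.3,193]],.01)
print("pack",P.mean(0),[np.linalg.norm(P[i]-P[i-1]).round(4) for i in range(4)],"yaw long",np.degrees(np.arctan2(*((P[1]-P[0])+(P[2]-P[3]))[[1,0]])))
def rect(s,m,x0,y0,z,name):
    c=max(cv2.findContours(m,0,1)[0],key=cv2.contourArea)[:,0]+[x0,y0]
    q=cast(s,c,z)[:,:2]; r=cv2.minAreaRect((q*1000).astype(np.float32)); print(name,np.round(r[0],1),np.round(r[1],1),round(r[2],1),cv2.contourArea(c)); return q
m=lambda I,x0,x1,y0,y1,lo,hi=256:((I[y0:y1,x0:x1]>=lo)&(I[y0:y1,x0:x1]<hi)).astype(np.uint8)*255
for t in (80,90,100): rect(w,m(W,350,408,145,215,t),350,145,.038,f"vaW{t}")
rect(s,m(T,240,275,295,335,110),240,295,.036,"vaT")
rect(s,m(T,445,475,222,258,0,190),445,222,.036,"vbT")
rect(s,m(T,225,385,165,265,0,100),225,165,.03,"plate")
# inserts
x0,y0=225,165; n,l,st,ce=cv2.connectedComponentsWithStats(m(T,225,385,165,265,95))
C=np.array([ce[i]+[x0,y0] for i in range(1,n) if 6<st[i,4]<60]); print(C, cast(s,C,.03)[:,:2])
q=rect(s,m(T,130,180,225,287,110),130,225,.016,"spin lower half")
# spindle via scanning rows
for r in range(192,284,6):
    row=T[r,135:180].astype(int); print(r,row[5:40:1].tolist() if r in(200,) else '', end=' ')
E
```

```text
pack [ 0.4391 -0.0667  0.01  ] [np.float64(0.0337), np.float64(0.0598), np.float64(0.0343), np.float64(0.0605)] yaw long 85.05797130965117
vaW80 [444.3  89.7] [66.  64.6] 89.4 2056.5
vaW90 [440.2  90.5] [51.1 29.5] 26.5 741.5
vaW100 [419.7  82.6] [ 6.9 24.4] 25.8 116.5
vaT [440.1  91.9] [79.3 69.4] 2.2 1326.0
vbT [ 605.6 -326. ] [61.6 76. ] 89.4 911.5
plate [637.5   7.6] [292.2 168.3] 84.2 7398.5
[[289.9032 188.1613]
 [327.5455 192.7879]
 [364.6333 197.6333]
 [247.6364 204.8636]] [[ 0.7063  0.0338]
 [ 0.6986 -0.0465]
 [ 0.6904 -0.1258]
 [ 0.6676  0.1218]]
spin lower half [556.9 314.8] [132.8 103.2] 3.7 1771.5
192  198  204  210  216  222  228  234  240  246  252  258  264  270  276  282
```

```bash
python3 - <<'E'
from h import *
np.set_printoptions(precision=4,suppress=True)
s=optics.snapshot("top"); T=cv2.cvtColor(s["pixels"],6).astype(float); L=[]
for u,v in [(290,188),(327.5,193),(365,198),(283,239),(321,244),(359,249)]:
    u0,v0=int(u)-6,int(v)-6; p=T[v0:v0+13,u0:u0+13]; p=np.clip(p-np.median(p)-12,0,None); g=np.mgrid[:13,:13]
    L.append([u0+(p*g[1]).sum()/p.sum(),v0+(p*g[0]).sum()/p.sum()])
X=cast(s,L,.03)[:,:2]; print(np.array(L),X); 
a=np.arctan2(*((X[0]-X[2])+(X[3]-X[5]))[::-1]); print(np.degrees(a))
Y=np.array([np.cos(a),np.sin(a)]); c=X[[0,1,3,4]].mean(0); print("centre if lattice",c)
C=cast(s,[[245.5,174.3],[374.75,190.5],[366,259],[236.5,247.5]],.03)[:,:2]; print("corners",C,C.mean(0))
S=cast(s,[[164,194.3],[160,216.3],[155,253.7],[151.7,278.3]],.016)[:,:2]; print("spin",S,S[[0,3]].mean(0),S[1:3].mean(0))
plan([0.439,-0.067,0.10],np.radians(85))
E
```

```text
[[289.9112 188.1102]
 [327.4906 192.8854]
 [364.6843 197.7525]
 [281.9326 244.2902]
 [319.1737 249.3114]
 [355.0563 250.3668]] [[ 0.7064  0.0338]
 [ 0.6984 -0.0464]
 [ 0.6901 -0.1259]
 [ 0.5858  0.0465]
 [ 0.5773 -0.0317]
 [ 0.577  -0.107 ]]
85.42878992742848
centre if lattice [0.642  0.0005]
corners [[ 0.7337  0.1293]
 [ 0.7065 -0.1472]
 [ 0.5595 -0.1302]
 [ 0.5765  0.1409]] [ 0.6441 -0.0018]
spin [[0.6883 0.3035]
 [0.6403 0.3087]
 [0.5602 0.3136]
 [0.5085 0.3167]] [0.5984 0.3101] [0.6003 0.3111]
t 2.27 d [ 0.0392 -0.0899  0.1797] rz 0.078 tilt [-0. -0.  0.] q6 -1.64
```

```bash
python3 nudge.py '[[0,0,0,0,0,0.078],[0.007,-0.0145,0.03,0,0,0],[0.007,-0.0145,0.03,0,0,0],[0.007,-0.0145,0.03,0,0,0],[0.007,-0.0145,0.03,0,0,0],[0.007,-0.0145,0.03,0,0,0],[0.007,-0.0145,0.03,0,0,0],[0,0,0.02,0,0,0],[0,0,0,0,0,0]]' 0.088
python3 - <<'E'
from h import *
plan([0.439,-0.067,0.0225],np.radians(85))
E
```

```text
time_s: 3.02
eef_pos: [0.428, -0.0608, 0.077]
eef_rot: [3.141, -0.005, 3.054]
contact_force: [-1.6, 0.8, 0.2]
grip_width: 0.0879
grip_force: 0.0
t 3.02 d [-0.0118 -0.0053  0.0544] rz -0.0 tilt [ 0.001 -0.005  0.   ] q6 -1.76
```

```bash
python3 nudge.py '[[-0.006,-0.0025,0.015,0,0,0],[-0.006,-0.0025,0.015,0,0,0],[0,0,0.015,0,0,0],[0,0,0.009,0,0,0],[0,0,0,0,0,0],[0,0,0,0,0,0]]'
python3 nudge.py '[[0,0,0,0,0,0],[0,0,0,0,0,0],[0,0,0,0,0,0],[0,0,0,0,0,0],[0,0,0,0,0,0]]' 0.05 25
python3 - <<'E'
from h import *
plan([0.439,-0.067,0.0225],np.radians(85))
s=optics.snapshot("wrist"); cv2.imwrite("pics/w2.png",s["pixels"])
E
```

```text
time_s: 3.52
eef_pos: [0.4415, -0.0665, 0.0262]
eef_rot: [3.142, -0.0, 3.057]
contact_force: [-0.0, 0.3, 0.1]
grip_width: 0.0879
grip_force: 0.0
time_s: 3.93
eef_pos: [0.4416, -0.0668, 0.0261]
eef_rot: [-3.141, 0.001, 3.057]
contact_force: [0.2, 0.6, 6.6]
grip_width: 0.0595
grip_force: 25.0
t 3.93 d [ 0.0026 -0.0004  0.0036] rz 0.002 tilt [-0.0001  0.0006  0.    ] q6 -1.77
```

```bash
python3 nudge.py '[[0,0,0,0,0,0],[0,0,0,0,0,0],[0.002,0,0,0,0,0],[0,0,0.004,0,0,0],[0,0,0,0,0,0]]' 0.08
python3 nudge.py '[[0,0,0,0,0,0],[0,0,0,0,0,0],[0,0,0,0,0,0],[0,0,0,0,0,0]]' 0.05 30
python3 nudge.py '[[0,0,-0.02,0,0,0],[0,0,-0.03,0,0,0],[0,0,-0.03,0,0,0],[0,0,-0.03,0,0,0],[0,0,-0.03,0,0,0],[0,0,-0.03,0,0,0],[0,0,0,0,0,0]]'
python3 - <<'E'
from h import *
# plate target for packing: centre + .077 along own y
a=np.radians(84.3); c=np.array([.6435,-.0025]); print(c+.077*np.array([np.cos(a),np.sin(a)]))
plan([*(c+.077*np.array([np.cos(a),np.sin(a)])),0.12],a-np.pi/2)
E
```

```text
time_s: 4.4
eef_pos: [0.4392, -0.0666, 0.0213]
eef_rot: [3.142, -0.0, 3.057]
contact_force: [0.7, -0.6, 2.9]
grip_width: 0.0801
grip_force: 1.2
time_s: 4.73
eef_pos: [0.4394, -0.0666, 0.0217]
eef_rot: [-3.142, -0.0, 3.057]
contact_force: [0.4, -1.6, -1.6]
grip_width: 0.0597
grip_force: 30.0
time_s: 5.32
eef_pos: [0.4415, -0.0671, 0.1963]
eef_rot: [-3.14, 0.007, 3.057]
contact_force: [1.8, -0.3, -0.2]
grip_width: 0.0594
grip_force: 30.0
[0.65114762 0.07411928]
t 5.32 d [-0.1965  0.1586  0.0775] rz -1.556 tilt [-0.0014  0.007   0.    ] q6 -1.77
```

```bash
python3 nudge.py '[[0,0,0,0,0,0.122],[0,0,0,0,0,0.122],[0,0,0,0,0,0.122],[0,0,0,0,0,0.122],[0,0,0,0,0,0.122],[0,0,0,0,0,0.122],[0,0,0,0,0,0.122],[0,0,0,0,0,0.122],[0,0,0,0,0,0.122],[0,0,0,0,0,0.122]]'
python3 nudge.py '[[0,0,0,0,0,0.122],[0,0,0,0,0,0.122],[0,0,0,0,0,0.122],[0,0,0,0,0,0]]'
python3 - <<'E'
from h import *
plan([.6511,.0741,0.12],np.radians(-5.7))
E
```

```text
time_s: 6.15
eef_pos: [0.439, -0.0665, 0.1911]
eef_rot: [-3.141, -0.0, 1.831]
contact_force: [1.0, -0.3, -1.1]
grip_width: 0.0595
grip_force: 30.0
time_s: 6.48
eef_pos: [0.4391, -0.0665, 0.1911]
eef_rot: [-3.141, -0.0, 1.464]
contact_force: [0.1, 0.3, -1.6]
grip_width: 0.0598
grip_force: 30.0
t 6.48 d [0.1624 0.1959 0.071 ] rz -0.007 tilt [-0.0008 -0.0002  0.    ] q6 -0.18
```

```bash
python3 nudge.py '[[0,0.02,0,0,0,-0.007],[0.0,0.03,-0.01,0,0,0],[0.0,0.03,-0.01,0,0,0],[0.0,0.03,-0.01,0,0,0],[0,0.03,-0.01,0,0,0],[0,0.03,-0.01,0,0,0],[0,0.026,0,0,0,0],[0,0,0,0,0,0],[0,0,0,0,0,0]]'
python3 - <<'E'
from h import *
plan([.6511,.0741,0.12],np.radians(-5.7))
s=optics.snapshot("wrist"); cv2.imwrite("pics/w3.png",s["pixels"]); np.savez("w3.npz",**s)
a=np.radians(84.3)
print(proj(s,[[.6435+y*np.cos(a)+x*np.sin(a),-.0025+y*np.sin(a)-x*np.cos(a),z] for x,y,z in [(0,.108,.07),(-.075,.14,.03),(.075,.14,.03),(.02,.117,.084),(-.02,.117,.084)]]))
E
```

```text
time_s: 7.23
eef_pos: [0.6351, -0.0849, 0.2405]
eef_rot: [-3.14, -0.0, 1.482]
contact_force: [-0.8, -0.2, -0.9]
grip_width: 0.0598
grip_force: 30.0
t 7.23 d [0.1598 0.002  0.1205] rz 0.011 tilt [-0.0011 -0.0002  0.    ] q6 -0.14
[[ 3.23700219e+02 -4.01576375e-02]
 [ 2.41315487e+02 -2.13609788e+01]
 [ 4.05988092e+02 -1.96277523e+01]
 [ 3.49826019e+02 -2.09104867e+01]
 [ 2.98219188e+02 -2.14538109e+01]]
```

View pics/w3.png

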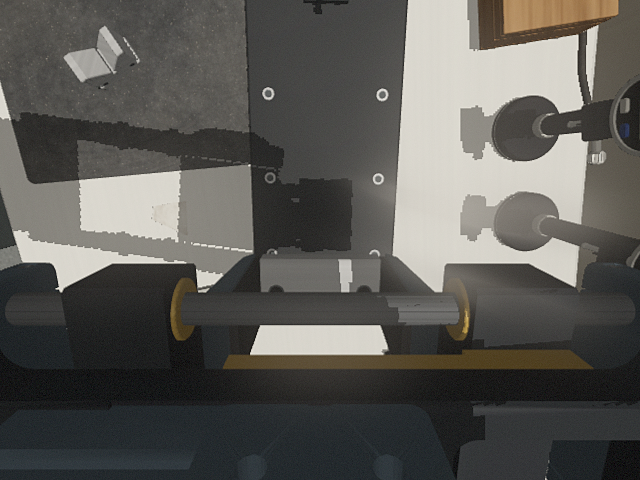

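The wrist view shows the plate running up the image with inserts at (268,94), (382,95), (270,179) and (378,179), and the stop at (319,5). The packing is held squarely and vee_a is at (100,55). The dial stands are on the right at (525,125) and (525,215).

```bash
python3 - <<'E'
from h import *
np.set_printoptions(precision=4,suppress=True)
s=dict(np.load("w3.npz")); G=cv2.cvtColor(s["pixels"],6).astype(float); L=[]
for u,v in [(268,94),(382,95),(270,179),(378,179)]:
    p=G[v-8:v+9,u-8:u+9]; p=np.clip(p-np.median(p)-30,0,None); g=np.mgrid[:17,:17]
    L.append([u-8+(p*g[1]).sum()/p.sum(),v-8+(p*g[0]).sum()/p.sum()])
X=cast(s,L,.03)[:,:2]; print(np.array(L),X)
d=(X[0]-X[2])+(X[1]-X[3]); a=np.arctan2(d[1],d[0]); print("len",np.linalg.norm(d)/2,np.linalg.norm(X[0]-X[1]),"yaw",np.degrees(a),"mid",X.mean(0))
print("stop",cast(s,[319,3],.07))
# plate edges by gradient on rows
for r in (40,80,110,140): 
    print(r,[ (u) for u in range(235,420) if abs(G[r,u+1]-G[r,u-1])>25 ], cast(s,[[249,r],[404,r]],.03)[:,:2].tolist())
E
```

```text
[[267.8466  93.1317]
 [381.8429  94.4117]
 [269.824  177.3555]
 [377.8821 178.4105]] [[ 0.5947  0.0455]
 [ 0.7054  0.0343]
 [ 0.5867 -0.0351]
 [ 0.6975 -0.0461]]
len 0.08091113673253549 0.11127240015978836 yaw 84.31472822620134 mid [ 0.6461 -0.0004]
stop [[0.6502 0.1031 0.07  ]]
40 [245, 246, 404, 405, 406] [[0.582824857644584, 0.093583393669779], [0.728582389010878, 0.08039977715969888]]
80 [246, 247, 401, 402, 403] [[0.5780297204376619, 0.05890829864094588], [0.7274086394916309, 0.045408808853466404]]
110 [247, 248, 250, 399, 400, 401, 402] [[0.5742740492491021, 0.031749898424082657], [0.7264893427783581, 0.01800340281863452]]
140 [265, 266, 397, 398, 399, 400] [[0.5703730100825398, 0.003540298161450333], [0.7255344758222725, -0.010462397464287046]]
```

```bash
python3 - <<'E'
from h import *
plan([.6526,.0756,0.052],np.radians(-5.7))
E
```

```text
t 7.28 d [0.1614 0.0044 0.1886] rz 0.01 tilt [-0.0019 -0.0002  0.    ] q6 -0.14
```

```bash
python3 nudge.py '[[0.03,0.001,0.02,0,0,0.01],[0.03,0.001,0.02,0,0,0],[0.03,0.001,0.02,0,0,0],[0.03,0.001,0.02,0,0,0],[0.03,0,0.02,0,0,0],[0.011,0,0.02,0,0,0],[0,0,0,0,0,0],[0,0,0,0,0,0],[0,0,0,0,0,0]]'
python3 - <<'E'
from h import *
plan([.6526,.0756,0.052],np.radians(-5.7))
E
```

```text
time_s: 8.03
eef_pos: [0.6546, 0.074, 0.1225]
eef_rot: [3.141, 0.0, 1.469]
contact_force: [0.3, -0.2, -0.9]
grip_width: 0.0593
grip_force: 30.0
t 8.03 d [ 0.0014 -0.0022  0.0705] rz -0.003 tilt [0.0004 0.0003 0.    ] q6 0.12
```

```bash
python3 nudge.py '[[0.001,-0.002,0.015,0,0,0],[0,0,0.015,0,0,0],[0,0,0.015,0,0,0],[0,0,0.012,0,0,0],[0,0,0.007,0,0,0],[0,0,0.005,0,0,0],[0,0,0,0,0,0],[0,0,0,0,0,0]]'
python3 - <<'E'
from h import *
plan([.6526,.0756,0.052],np.radians(-5.7))
E
```

```text
time_s: 8.7
eef_pos: [0.6534, 0.0756, 0.0535]
eef_rot: [3.14, -0.0, 1.467]
contact_force: [0.8, 0.2, -1.6]
grip_width: 0.0597
grip_force: 30.0
t 8.7 d [-0.0001 -0.0008  0.0015] rz -0.004 tilt [ 0.0012 -0.0001  0.    ] q6 0.13
```

```bash
python3 nudge.py '[[0,0,0.001,0,0,0],[0,0,0.001,0,0,0],[0,0,0,0,0,0]]'
python3 nudge.py '[[0,0,0,0,0,0],[0,0,0,0,0,0],[0,0,0,0,0,0],[0,0,0,0,0,0]]' 0.085
python3 nudge.py '[[0,0,-0.02,0,0,0],[0,0,-0.03,0,0,0],[0,0,-0.03,0,0,0],[0,0,-0.03,0,0,0],[0,0,-0.03,0,0,0],[0,0,0,0,0,0]]'
python3 - <<'E'
from h import *
plan([.4402,.0905,0.15],np.radians(26.5))
E
```

```text
time_s: 8.95
eef_pos: [0.6535, 0.0757, 0.0529]
eef_rot: [3.14, 0.0, 1.468]
contact_force: [-7.7, -2.2, 25.6]
grip_width: 0.0594
grip_force: 30.0
time_s: 9.28
eef_pos: [0.6562, 0.0757, 0.0531]
eef_rot: [3.134, -0.001, 1.468]
contact_force: [8.1, -1.1, 11.8]
grip_width: 0.083
grip_force: 6.1
time_s: 9.78
eef_pos: [0.6559, 0.076, 0.1975]
eef_rot: [3.132, -0.001, 1.468]
contact_force: [1.0, -0.1, 0.3]
grip_width: 0.0851
grip_force: 0.0
t 9.78 d [-0.0078 -0.2164  0.0454] rz -0.565 tilt [ 0.0095 -0.0013  0.    ] q6 0.13
```

```bash
python3 nudge.py '[[0,-0.02,0,0.0095,0,0],[-0.001,-0.033,0,0,0,0],[-0.001,-0.033,0,0,0,0],[-0.001,-0.033,0,0,0,0],[-0.001,-0.033,0,0,0,0],[-0.001,-0.033,0,0,0,0],[-0.001,-0.025,0,0,0,0],[0,0,0,0,0,-0.115],[0,0,0,0,0,-0.115],[0,0,0,0,0,-0.115]]' 0.085
python3 nudge.py '[[0,0,0,0,0,-0.115],[0,0,0,0,0,-0.105],[0,0,0.02,0,0,0],[0,0,0.02,0,0,0],[0,0,0,0,0,0],[0,0,0,0,0,0]]'
python3 - <<'E'
from h import *
plan([.4402,.0905,0.031],np.radians(26.5))
s=optics.snapshot("wrist"); cv2.imwrite("pics/w4.png",s["pixels"]); np.savez("w4.npz",**s)
E
```

```text
time_s: 10.62
eef_pos: [0.4434, 0.0917, 0.1931]
eef_rot: [-3.134, -0.003, 1.819]
contact_force: [0.2, -0.3, 0.0]
grip_width: 0.0851
grip_force: 0.0
time_s: 11.12
eef_pos: [0.4428, 0.0916, 0.1525]
eef_rot: [-3.132, -0.006, 2.033]
contact_force: [0.8, 0.3, 0.3]
grip_width: 0.0852
grip_force: 0.0
t 11.12 d [-0.0005 -0.0017  0.1216] rz -0.001 tilt [-0.0092 -0.0056  0.    ] q6 -0.39
```

View pics/w4.png

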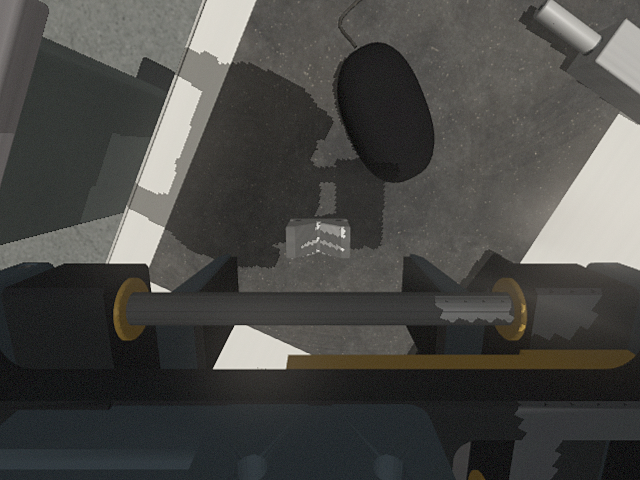

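Vee_a at (318,240) sits square and centred between the fingers, so I descend.

```bash
python3 nudge.py '[[0,-0.002,0.02,-0.009,-0.006,0],[0,0,0.03,0,0,0],[0,0,0.03,0,0,0],[0,0,0.02,0,0,0],[0,0,0.012,0,0,0],[0,0,0.009,0,0,0],[0,0,0,0,0,0],[0,0,0,0,0,0]]'
python3 - <<'E'
from h import *
plan([.4402,.0905,0.031],np.radians(26.5))
E
```

```text
time_s: 11.83
eef_pos: [0.4418, 0.0908, 0.0322]
eef_rot: [3.14, 0.001, 2.033]
contact_force: [0.1, -0.2, -0.7]
grip_width: 0.0853
grip_force: 0.0
t 11.83 d [ 0.0004 -0.0015  0.0012] rz -0.001 tilt [0.0016 0.0012 0.    ] q6 -0.39
```

```bash
python3 nudge.py '[[0,0,0.001,0,0,0],[0,0,0,0,0,0],[0,0,0,0,0,0],[0,0,0,0,0,0],[0,0,0,0,0,0]]' 0.04 30
python3 - <<'E'
from h import *
plan([.4402,.0905,0.031],np.radians(26.5))
E
python3 nudge.py '[[0,0,-0.01,0,0,0],[0,0,-0.03,0,0,0],[0,0,-0.03,0,0,0],[0,0,-0.03,0,0,0],[0,0,-0.03,0,0,0],[0,0,-0.03,0,0,0],[0,0,0,0,0,0.11],[0,0,0,0,0,0.11],[0,0,0,0,0,0.11],[0,0,0,0,0,0.11]]'
python3 nudge.py '[[0,0,0,0,0,0.11],[0,0,0,0,0,0.01],[0,0,0,0,0,0]]'
python3 - <<'E'
from h import *
plan([.636,-.085,0.24],np.radians(-5.7))
s=optics.snapshot("top"); cv2.imwrite("pics/t4.png",s["pixels"])
E
```

```text
time_s: 12.25
eef_pos: [0.4414, 0.0908, 0.0309]
eef_rot: [3.14, 0.001, 2.033]
contact_force: [0.2, -0.2, -0.1]
grip_width: 0.0545
grip_force: 0.0
t 12.25 d [ 0.0003 -0.0012 -0.0001] rz -0.001 tilt [0.0016 0.0012 0.    ] q6 -0.39
time_s: 13.08
eef_pos: [0.4407, 0.0908, 0.1907]
eef_rot: [3.14, 0.0, 1.587]
contact_force: [0.3, 0.6, -3.8]
grip_width: 0.0498
grip_force: 30.0
time_s: 13.33
eef_pos: [0.4407, 0.0908, 0.1905]
eef_rot: [3.141, 0.0, 1.475]
contact_force: [-0.3, 0.3, -3.2]
grip_width: 0.0498
grip_force: 30.0
t 13.33 d [-0.1564  0.2112 -0.0493] rz 0.004 tilt [0.0009 0.0004 0.    ] q6 0.17
```

```bash
python3 nudge.py '[[-0.02,0.03,-0.008,0,0,0],[-0.022,0.03,-0.007,0,0,0],[-0.022,0.03,-0.007,0,0,0],[-0.022,0.03,-0.007,0,0,0],[-0.022,0.03,-0.007,0,0,0],[-0.022,0.03,-0.007,0,0,0],[-0.022,0.03,-0.007,0,0,0],[0,0,0,0,0,0],[0,0,0,0,0,0]]'
python3 - <<'E'
from h import *
plan([.6526,.0756,0.12],np.radians(-5.7))
s=optics.snapshot("wrist"); cv2.imwrite("pics/w5.png",s["pixels"]); np.savez("w5.npz",**s)
E
```

```text
time_s: 14.13
eef_pos: [0.636, -0.0824, 0.2404]
eef_rot: [3.14, 0.0, 1.474]
contact_force: [-0.5, 1.0, -3.1]
grip_width: 0.0497
grip_force: 30.0
t 14.13 d [0.1589 0.0011 0.1203] rz 0.003 tilt [0.0014 0.0003 0.    ] q6 -0.13
```

View pics/w5.png

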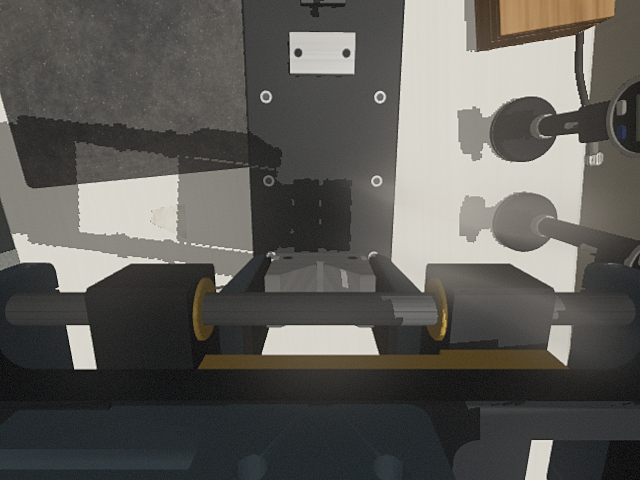

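The packing lies square on the plate, its top face from (290,33) to (355,73), and the vee is held level.

```bash
python3 - <<'E'
from h import *
s=dict(np.load("w5.npz")); G=cv2.cvtColor(s["pixels"],6)
m=(G[25:85,275:370]>150).astype(np.uint8)
c=max(cv2.findContours(m,0,1)[0],key=cv2.contourArea)[:,0]+[275,25]
r=cv2.minAreaRect((cast(s,c,.04)[:,:2]*1000).astype(np.float32)); print(r)
I=[[266,97],[380,97],[269,181],[377,181]]; print(cast(s,I,.03)[:,:2])
A=np.radians(84.3);Y=np.array([np.cos(A),np.sin(A)]);X=np.array([Y[1],-Y[0]])
for c in([.645,-.001],[.6461,-.0004]): d=np.array(r[0])/1000-c; print(d@X,d@Y)
P=cast(s,[[313,5],[325,5]],.07);print(P)
plan([*np.array(r[0])/1000,.12],A-np.pi/2)
E
```

```text
((652.6910400390625, 76.03807830810547), (34.51448059082031, 60.02480697631836), 84.42559814453125)
[[ 0.59494193  0.04481869]
 [ 0.70586402  0.03396248]
 [ 0.58718617 -0.03589157]
 [ 0.69812573 -0.04679253]]
1.6095713720552102e-06 0.07742104109153747
-0.001033359705739101 0.07671475602484272
[[0.64793151 0.10437572 0.07      ]
 [0.65775248 0.10341826 0.07      ]]
t 14.18 d [0.1583 0.0026 0.1202] rz 0.003 tilt [ 0.0001 -0.0001  0.    ] q6 -0.12
```

```bash
python3 nudge.py '[[0.03,0.001,0.015,0,0,0.003],[0.03,0.001,0.015,0,0,0],[0.03,0.001,0.015,0,0,0],[0.03,0,0.015,0,0,0],[0.03,0,0.015,0,0,0],[0.008,0,0.015,0,0,0],[0,0,0.015,0,0,0],[0,0,0.015,0,0,0],[0,0,0,0,0,0],[0,0,0,0,0,0]]'
python3 - <<'E'
from h import *
plan([.6527,.0760,0.071],np.radians(-5.7))
E
```

```text
time_s: 15.02
eef_pos: [0.6527, 0.0765, 0.1204]
eef_rot: [-3.141, 0.0, 1.472]
contact_force: [-1.2, -0.1, -2.2]
grip_width: 0.0497
grip_force: 30.0
t 15.02 d [-0.0005  0.0001  0.0494] rz 0.0 tilt [-0.0009  0.0005  0.    ] q6 0.13
```

```bash
python3 nudge.py '[[0,0,0.015,0,0,0],[0,0,0.012,0,0,0],[0,0,0.006,0,0,0],[0,0,0.003,0,0,0],[0,0,0.003,0,0,0],[0,0,0,0,0,0],[0,0,0,0,0,0]]'
python3 nudge.py '[[0,0,0.002,0,0,0],[0,0,0.002,0,0,0],[0,0,0,0,0,0]]'
```

```text
time_s: 15.6
eef_pos: [0.6543, 0.0758, 0.0821]
eef_rot: [3.14, 0.0, 1.47]
contact_force: [-0.9, -0.4, -2.4]
grip_width: 0.0499
grip_force: 30.0
time_s: 15.85
eef_pos: [0.654, 0.0759, 0.0776]
eef_rot: [3.14, 0.0, 1.47]
contact_force: [1.0, 0.4, -1.9]
grip_width: 0.0498
grip_force: 30.0
```

```bash
python3 nudge.py '[[0,0,0.001,0,0,0],[0,0,0.001,0,0,0],[0,0,0.001,0,0,0],[0,0,0,0,0,0]]'
python3 nudge.py '[[0,-0.001,0.001,0,0,0],[0,0,0.001,0,0,0],[0,0,0,0,0,0]]'
```

```text
time_s: 16.18
eef_pos: [0.6542, 0.0759, 0.0771]
eef_rot: [3.139, 0.0, 1.47]
contact_force: [-12.4, -1.0, 31.9]
grip_width: 0.0497
grip_force: 30.0
time_s: 16.43
eef_pos: [0.6542, 0.076, 0.0759]
eef_rot: [3.137, -0.0, 1.47]
contact_force: [-8.9, -0.8, 36.7]
grip_width: 0.0499
grip_force: 30.0
```

```bash
python3 nudge.py '[[0,0,-0.002,0,0,0],[0,0,0,0,0,0]]'
python3 nudge.py '[[0,0,0,0,0,0],[0,0,0,0,0,0],[0,0,0,0,0,0],[0,0,0,0,0,0]]' 0.08
python3 nudge.py '[[0,0,-0.01,0,0,0],[0,0,-0.03,0,0,0],[0,0,-0.03,0,0,0],[0,0,-0.03,0,0,0],[0,0,-0.03,0,0,0],[0,0,-0.03,0,0,0],[0,0,0,0,0,0],[0,0,0,0,0,0]]'
python3 - <<'E'
from h import *
plan([.6,-.24,0.25],np.radians(-5.7))
E
```

```text
time_s: 16.6
eef_pos: [0.6536, 0.076, 0.0759]
eef_rot: [3.139, 0.0, 1.47]
contact_force: [-5.5, 0.2, 23.1]
grip_width: 0.0496
grip_force: 30.0
time_s: 16.93
eef_pos: [0.653, 0.076, 0.0745]
eef_rot: [3.141, 0.0, 1.47]
contact_force: [-0.3, 0.2, -0.1]
grip_width: 0.0737
grip_force: 0.0
time_s: 17.6
eef_pos: [0.6538, 0.0761, 0.2373]
eef_rot: [3.136, -0.0, 1.47]
contact_force: [-1.4, -0.1, -1.1]
grip_width: 0.08
grip_force: 0.0
t 17.6 d [-0.3199 -0.0216 -0.0129] rz -0.001 tilt [ 0.0053 -0.0002  0.    ] q6 0.13
```

```bash
python3 nudge.py '[[-0.04,0,0,0,0,0],[-0.04,0,0,0,0,0],[-0.04,0,0,0,0,0],[-0.04,0,0,0,0,0],[-0.04,0,0,0,0,0],[-0.04,0,0,0,0,0],[-0.04,0,0,0,0,0],[-0.04,0,0,0,0,0],[-0.04,0,0,0,0,0],[-0.04,0,0,0,0,0]]' 0.085
python3 nudge.py '[[-0.04,0,0,0,0,0],[-0.04,0,0,0,0,0],[-0.02,0,0,0,0,0],[0,0,0,0,0,0],[0,0,0,0,0,0]]'
python3 - <<'E'
from h import *
plan([.605,-.326,0.12],np.radians(-5.7))
s=optics.snapshot("wrist"); cv2.imwrite("pics/w6.png",s["pixels"]); np.savez("w6.npz",**s)
E
```

```text
time_s: 18.43
eef_pos: [0.6115, -0.3236, 0.2338]
eef_rot: [-3.141, -0.001, 1.47]
contact_force: [1.3, 0.6, -0.8]
grip_width: 0.0852
grip_force: 0.0
time_s: 18.85
eef_pos: [0.6015, -0.4223, 0.2333]
eef_rot: [-3.141, -0.001, 1.468]
contact_force: [0.4, 0.7, -0.6]
grip_width: 0.0851
grip_force: 0.0
t 18.85 d [ 0.096  -0.0064  0.1134] rz -0.003 tilt [-0.0006 -0.0011  0.    ] q6 -0.59
```

View pics/w6.png

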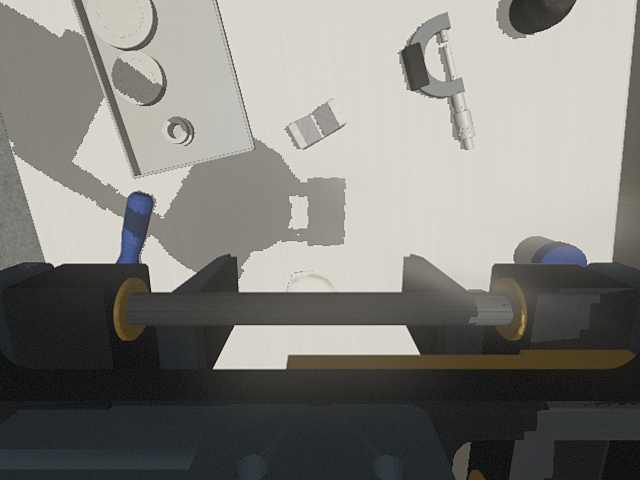

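Vee_b's top face has corners at about (286,126), (336,98), (345,115) and (299,150). The micrometer is to its right at (440,75).

```bash
python3 - <<'E'
from h import *
s=dict(np.load("w6.npz"))
I=s["pixels"][85:165,270:360]; cv2.imwrite("pics/c6.png",cv2.resize(I,None,fx=7,fy=7,interpolation=cv2.INTER_CUBIC)[:560,:630])
C=cast(s,[[286,126],[336,98],[345,115],[299,150]],.038)[:,:2]; print(C,C.mean(0))
E
```

```text
[[ 0.57817176 -0.32467216]
 [ 0.62798805 -0.30471446]
 [ 0.63506875 -0.32062865]
 [ 0.58790562 -0.34798758]] [ 0.60728355 -0.32450071]
```

View pics/c6.png

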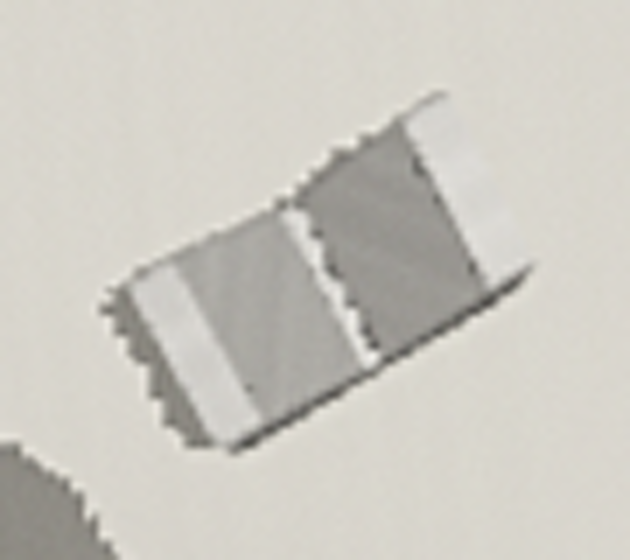

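The crop shows the top face corners at (132,285), (215,440), (533,262) and (447,92).

```bash
python3 - <<'E'
from h import *
s=dict(np.load("w6.npz"))
C=cast(s,[[288.9,125.7],[333.9,98.1],[346.1,122.4],[300.7,147.9]],.038)[:,:2]; d=C[1]-C[0]+C[2]-C[3]; print(C.mean(0),np.linalg.norm(d)/2,np.linalg.norm(C[0]-C[3]),a:=np.degrees(np.arctan2(d[1],d[0])))
plan([*C.mean(0),.15],np.radians(a)); 
E
```

```text
[ 0.60807103 -0.3257187 ] 0.0494002619038182 0.023250812210296398 23.19425135886512
t 18.9 d [ 0.0954 -0.0036  0.0838] rz -0.506 tilt [-0.0003 -0.0012  0.    ] q6 -0.59
```

```bash
python3 nudge.py '[[0.03,-0.001,0.02,0,0,0],[0.03,-0.001,0.02,0,0,0],[0.035,-0.002,0.02,0,0,0],[0,0,0.02,0,0,0],[0,0,0,0,0,-0.12],[0,0,0,0,0,-0.12],[0,0,0,0,0,-0.12],[0,0,0,0,0,-0.12],[0,0,0,0,0,-0.02],[0,0,0,0,0,0]]' 0.07
python3 - <<'E'
from h import *
plan([.608,-.3257,.031],np.radians(23.5)); s=optics.snapshot("wrist"); cv2.imwrite("pics/w7.png",s["pixels"])
E
```

```text
time_s: 19.73
eef_pos: [0.6082, -0.3253, 0.1549]
eef_rot: [3.141, 0.0, 1.969]
contact_force: [-0.2, -0.1, 0.6]
grip_width: 0.0703
grip_force: 0.0
t 19.73 d [-0.0003 -0.0005  0.1239] rz -0.012 tilt [0.0008 0.0003 0.    ] q6 -0.98
```

View pics/w7.png

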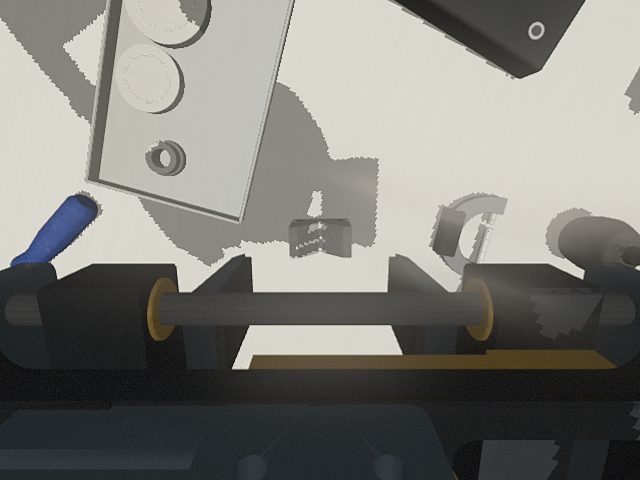

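Vee_b at (320,238) sits square between the fingers, and the tray and micrometer are clear.

```bash
python3 nudge.py '[[0,0,0.02,0,0,-0.01],[0,0,0.03,0,0,0],[0,0,0.03,0,0,0],[0,0,0.02,0,0,0],[0,0,0.012,0,0,0],[0,0,0.012,0,0,0],[0,0,0,0,0,0],[0,0,0,0,0,0]]'
python3 nudge.py '[[0,0,0,0,0,0],[0,0,0,0,0,0],[0,0,0,0,0,0],[0,0,0,0,0,0],[0,0,0,0,0,0],[0,0,0,0,0,0]]' 0.04 30
python3 nudge.py '[[0,0,-0.01,0,0,0],[0,0,-0.03,0,0,0],[0,0,-0.03,0,0,0],[0,0,-0.03,0,0,0],[0,0,-0.03,0,0,0],[0,0,-0.03,0,0,0],[0,0,0,0,0,0],[0,0,0,0,0,0]]'
python3 - <<'E'
from h import *
A=np.radians(84.3);Y=np.array([np.cos(A),np.sin(A)])
t=np.array([.645,-.001])-.053*Y; print(t)
plan([*t,.15],A-np.pi/2)
E
```

```text
time_s: 20.45
eef_pos: [0.6086, -0.3266, 0.0313]
eef_rot: [3.14, 0.001, 1.979]
contact_force: [0.5, 0.1, -0.1]
grip_width: 0.07
grip_force: 0.0
time_s: 20.95
eef_pos: [0.6088, -0.3268, 0.0319]
eef_rot: [3.14, 0.002, 1.98]
contact_force: [-1.4, 1.2, 7.7]
grip_width: 0.05
grip_force: 30.0
time_s: 21.62
eef_pos: [0.6088, -0.3269, 0.1933]
eef_rot: [3.139, 0.004, 1.98]
contact_force: [0.1, 0.0, -2.8]
grip_width: 0.0498
grip_force: 30.0
[ 0.63973605 -0.05373795]
t 21.62 d [0.2385 0.1369 0.0428] rz 0.508 tilt [0.003  0.0039 0.    ] q6 -0.99
```

```bash
python3 nudge.py '[[0,0,-0.01,0,0,0.102],[0,0,-0.01,0,0,0.102],[0,0,-0.01,0,0,0.102],[0,0,-0.01,0,0,0.102],[0,0,0,0,0,0.1],[0,0,0,0,0,0]]'
python3 - <<'E'
from h import *
plan([.637,-.08,.24],np.radians(-5.7))
E
```

```text
time_s: 22.12
eef_pos: [0.6077, -0.3262, 0.2301]
eef_rot: [3.142, -0.0, 1.467]
contact_force: [1.0, -0.2, -3.7]
grip_width: 0.0497
grip_force: 30.0
t 22.12 d [ 0.2479  0.0036 -0.0098] rz -0.005 tilt [ 0.0001 -0.0004  0.    ] q6 -0.48
```

```bash
python3 nudge.py '[[0.03,0,-0.002,0,0,-0.005],[0.036,0.001,-0.002,0,0,0],[0.036,0.001,-0.002,0,0,0],[0.036,0.001,-0.002,0,0,0],[0.036,0.001,-0.002,0,0,0],[0.036,0,0,0,0,0],[0.036,0,0,0,0,0],[0,0,0,0,0,0],[0,0,0,0,0,0]]'
python3 - <<'E'
from h import *
plan([.6397,-.0537,.15],np.radians(-5.7))
s=optics.snapshot("wrist"); cv2.imwrite("pics/w8.png",s["pixels"]); np.savez("w8.npz",**s)
E
```

```text
time_s: 22.87
eef_pos: [0.6347, -0.0798, 0.2396]
eef_rot: [-3.141, -0.0, 1.483]
contact_force: [0.8, -1.9, -2.8]
grip_width: 0.0494
grip_force: 30.0
t 22.87 d [0.0264 0.0028 0.0896] rz 0.012 tilt [-0.0011 -0.0001  0.    ] q6 -0.13
```

View pics/w8.png

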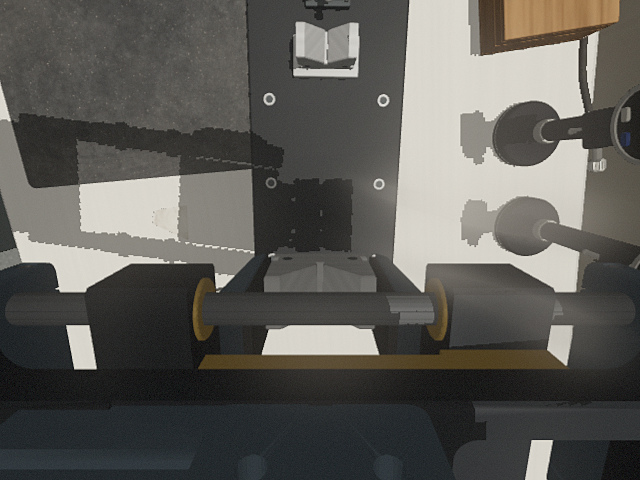

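Vee_a stands square on the packing at (326,45), with its groove running along the plate. The held vee_b looks level.

```bash
python3 - <<'E'
from h import *
s=dict(np.load("w8.npz"))
A=np.radians(84.3);Y=np.array([np.cos(A),np.sin(A)]);X=np.array([Y[1],-Y[0]])
c=np.array([.645,-.001])
for n,uv,z in[("ins",[[269,99.5],[383,100.5],[271,183.5],[379,184.5]],.03),("top",[[297,21],[358,22],[359,64],[294,62]],.078),("groove",[[327,36],[327,68]],.06),("packing near edge",[[294,77],[358,78]],.04)]:
    P=cast(s,uv,z)[:,:2]-c; print(n,np.c_[P@X,P@Y].round(4).tolist())
cv2.imwrite("pics/c8.png",cv2.resize(s["pixels"][0:100,260:390],None,fx=6,fy=6,interpolation=2))
E
```

```text
ins [[-0.0546, 0.0403], [0.0569, 0.0406], [-0.0544, -0.0409], [0.057, -0.0407]]
top [[-0.0239, 0.0928], [0.0254, 0.0926], [0.0274, 0.0615], [-0.0265, 0.0624]]
groove [[0.0008, 0.0876], [0.0012, 0.0623]]
packing near edge [[-0.0293, 0.0588], [0.0307, 0.0586]]
```

View pics/c8.png

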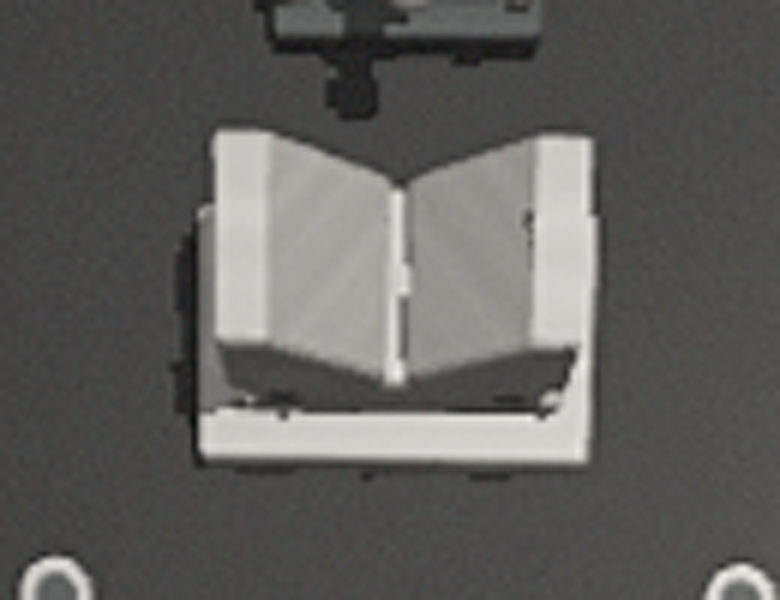

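```bash
python3 nudge.py '[[0.014,0.002,0.02,0,0,0.012],[0.013,0.002,0.03,0,0,0],[0,0,0.03,0,0,0],[0,0,0.03,0,0,0],[0,0,0.03,0,0,0],[0,0,0.015,0,0,0],[0,0,0.012,0,0,0],[0,0,0,0,0,0],[0,0,0,0,0,0]]'
python3 - <<'E'
from h import *
plan([.6407,-.0535,.062],np.radians(-5.7))
E
```

```text
time_s: 23.67
eef_pos: [0.6421, -0.0563, 0.0738]
eef_rot: [3.141, 0.0, 1.465]
contact_force: [0.8, -0.9, -2.5]
grip_width: 0.0497
grip_force: 30.0
t 23.67 d [ 0.0026 -0.0017  0.0118] rz -0.007 tilt [0.0007 0.0003 0.    ] q6 -0.07
```

```bash
python3 nudge.py '[[0.0025,-0.0015,0.004,0,0,-0.007],[0,0,0.003,0,0,0],[0,0,0.002,0,0,0],[0,0,0,0,0,0]]'
python3 nudge.py '[[0,0,0.001,0,0,0],[0,0,0.001,0,0,0],[0,0,0,0,0,0]]'
```

```text
time_s: 24.0
eef_pos: [0.6413, -0.0529, 0.0654]
eef_rot: [3.139, 0.0, 1.472]
contact_force: [-0.4, -0.1, -2.6]
grip_width: 0.0497
grip_force: 30.0
time_s: 24.25
eef_pos: [0.6413, -0.0529, 0.0652]
eef_rot: [3.139, 0.0, 1.472]
contact_force: [-10.5, 1.8, 30.0]
grip_width: 0.0496
grip_force: 30.0
```

```bash
python3 nudge.py '[[0,0,-0.0005,0,0,0],[0,0,0,0,0,0]]'
python3 nudge.py '[[0,0,0,0,0,0],[0,0,0,0,0,0],[0,0,0,0,0,0],[0,0,0,0,0,0]]' 0.08
python3 nudge.py '[[0,0,-0.01,0,0,0],[0,0,-0.03,0,0,0],[0,0,-0.03,0,0,0],[0,0,-0.03,0,0,0],[0,0,-0.03,0,0,0],[0,0,-0.03,0,0,0],[0,0,-0.02,0,0,0],[0,0,0,0,0,0],[0,0,0,0,0,0]]'
python3 - <<'E'
from h import *
plan([.636,-.24,.24],np.radians(-5.7))
E
```

```text
time_s: 24.42
eef_pos: [0.6413, -0.0529, 0.0652]
eef_rot: [3.139, 0.0, 1.472]
contact_force: [-7.5, 0.6, 21.9]
grip_width: 0.05
grip_force: 30.0
time_s: 24.75
eef_pos: [0.6411, -0.0529, 0.0634]
eef_rot: [3.14, 0.0, 1.472]
contact_force: [0.6, -0.1, 0.9]
grip_width: 0.0736
grip_force: 0.0
time_s: 25.5
eef_pos: [0.6412, -0.0529, 0.2451]
eef_rot: [3.138, 0.0, 1.472]
contact_force: [-0.3, -0.2, -0.5]
grip_width: 0.0803
grip_force: 0.0
t 25.5 d [-0.1867  0.0133  0.0052] rz 0.0 tilt [0.004  0.0005 0.    ] q6 -0.08
```

```bash
python3 nudge.py '[[0.034,-0.009,0,0,0,0],[0.034,-0.009,0,0,0,0],[0.034,-0.009,0,0,0,0],[0.034,-0.009,0,0,0,0],[0.034,-0.009,0,0,0,0],[0.034,-0.009,0,0,0,0],[0.034,-0.009,0,0,0,0],[0,0,0,0,0,0],[0,0,0,0,0,0]]'
python3 - <<'E'
from h import *
plan([.6,.311,.15],np.radians(85.9))
s=optics.snapshot("wrist"); cv2.imwrite("pics/w9.png",s["pixels"]); np.savez("w9.npz",**s)
E
```

```text
time_s: 26.25
eef_pos: [0.6005, 0.1918, 0.2421]
eef_rot: [-3.141, 0.001, 1.475]
contact_force: [-0.0, -0.3, -0.6]
grip_width: 0.0802
grip_force: 0.0
t 26.25 d [ 0.1187 -0.0119  0.092 ] rz 1.546 tilt [-0.0006  0.0009  0.    ] q6 0.31
```

View pics/w9.png

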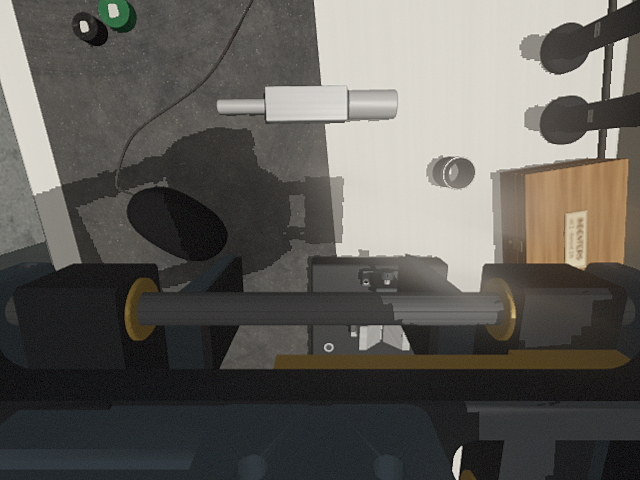

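The spindle runs from its thin end at (218,106) to its thick end at (397,104), with the body between columns 266 and 348. The loupe is at (453,172).

```bash
python3 - <<'E'
from h import *
s=dict(np.load("w9.npz"))
E=cast(s,[[217.5,106],[397.5,104.3]],.016)[:,:2]; B=cast(s,[[266,87],[347,86]],.032)[:,:2]; B2=cast(s,[[266,103.5],[347.5,102.5]],.032)[:,:2]
d=E[0]-E[1]; a=np.degrees(np.arctan2(d[1],d[0])); print(E,np.linalg.norm(d),a,E.mean(0)); print(B,B2.mean(0),np.linalg.norm(B[0]-B[1]))
print("loupe",cast(s,[455,172],.038))
plan([*E.mean(0),.1],np.radians(a-90))
E
```

```text
[[0.50623763 0.31793789]
 [0.69003069 0.30161704]] 0.18451628534565348 174.92543571833158 [0.59813416 0.30977747]
[[0.56017326 0.32792567]
 [0.63848182 0.3211751 ]] [0.59797567 0.3095807 ] 0.07859898577282608
loupe [[0.73991785 0.22923498 0.038     ]]
t 26.3 d [ 0.1185 -0.0143  0.1421] rz 1.562 tilt [-0.0003  0.001   0.    ] q6 0.31
```

```bash
python3 nudge.py '[[0.03,-0.0035,0,0,0,0],[0.03,-0.0035,0,0,0,0],[0.03,-0.0035,0,0,0,0],[0.028,-0.0038,0,0,0,0],[0,0,0.01,0,0,-0.1215],[0,0,0.01,0,0,-0.1215],[0,0,0.01,0,0,-0.1215],[0,0,0.01,0,0,-0.1215],[0,0,0.01,0,0,-0.1215],[0,0,0.01,0,0,-0.1215]]' 0.07
python3 nudge.py '[[0,0,0.01,0,0,-0.1215],[0,0,0.01,0,0,-0.1215],[0,0,0.01,0,0,-0.1215],[0,0,0,0,0,-0.1215],[0,0,0,0,0,-0.1215],[0,0,0,0,0,-0.1215],[0,0,0,0,0,-0.1215],[0,0,0,0,0,0],[0,0,0,0,0,0]]'
python3 - <<'E'
from h import *
plan([.598,.310,.026],np.radians(84.9)); s=optics.snapshot("wrist"); cv2.imwrite("pics/w10.png",s["pixels"])
E
```

```text
time_s: 27.13
eef_pos: [0.5994, 0.3074, 0.182]
eef_rot: [-3.141, 0.001, 2.205]
contact_force: [0.8, -0.6, -0.4]
grip_width: 0.0701
grip_force: 0.0
time_s: 27.88
eef_pos: [0.5994, 0.3078, 0.1527]
eef_rot: [-3.141, 0.001, 3.046]
contact_force: [-0.6, -0.5, -0.9]
grip_width: 0.07
grip_force: 0.0
t 27.88 d [0.0016 0.0021 0.1267] rz -0.007 tilt [-0.0008  0.0006  0.    ] q6 -1.09
```

View pics/w10.png

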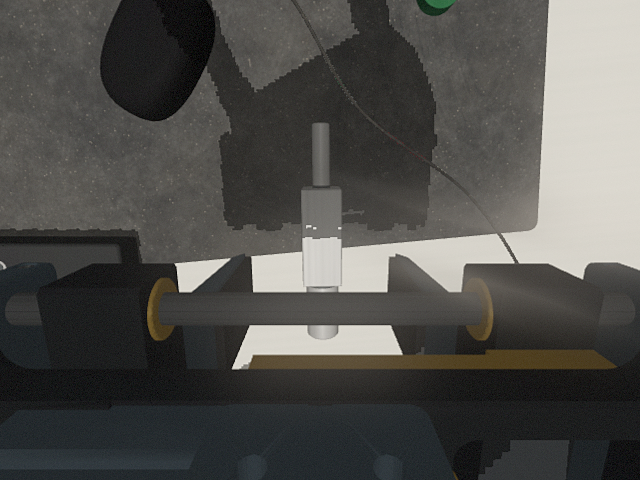

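The spindle at (321,230) is centred and square between the fingers. Next I grip it.

```bash
python3 nudge.py '[[0.0015,0.002,0.02,0,0,-0.007],[0,0,0.03,0,0,0],[0,0,0.03,0,0,0],[0,0,0.02,0,0,0],[0,0,0.015,0,0,0],[0,0,0.012,0,0,0],[0,0,0,0,0,0],[0,0,0,0,0,0]]'
python3 nudge.py '[[0,0,0,0,0,0],[0,0,0,0,0,0],[0,0,0,0,0,0],[0,0,0,0,0,0],[0,0,0,0,0,0],[0,0,0,0,0,0],[0,0,0,0,0,0],[0,0,0,0,0,0]]' 0.025 45
python3 - <<'E'
from h import *
plan([.598,.310,.026],np.radians(84.9))
E
```

```text
time_s: 28.6
eef_pos: [0.598, 0.3109, 0.0261]
eef_rot: [-3.141, 0.001, 3.056]
contact_force: [0.3, -0.5, 0.2]
grip_width: 0.0697
grip_force: 0.0
time_s: 29.27
eef_pos: [0.598, 0.311, 0.0264]
eef_rot: [-3.141, 0.002, 3.058]
contact_force: [-1.3, -2.2, 6.3]
grip_width: 0.0319
grip_force: 45.0
t 29.27 d [-0.     -0.001   0.0004] rz 0.006 tilt [-0.0003  0.0015  0.    ] q6 -1.1
```

```bash
python3 nudge.py '[[0,0,-0.005,0,0,0],[0,0,-0.015,0,0,0],[0,0,-0.025,0,0,0],[0,0,-0.03,0,0,0],[0,0,-0.03,0,0,0],[0,0,-0.03,0,0,0],[0,0,-0.03,0,0,0],[0,0,0,0,0,0]]'
python3 nudge.py '[[0,0,0,0,0,0.1],[0,0,0,0,0,0.12],[0,0,0,0,0,0.12],[0,0,0,0,0,0.12],[0,0,0,0,0,0.12],[0,0,0,0,0,0.12],[0,0,0,0,0,0.12],[0,0,0,0,0,0.12],[0,0,0,0,0,0.12],[0,0,0,0,0,0.12]]'
python3 nudge.py '[[0,0,0,0,0,0.12],[0,0,0,0,0,0.12],[0,0,0,0,0,0.12],[0,0,0,0,0,0.04],[0,0,0,0,0,0],[0,0,0,0,0,0]]'
python3 - <<'E'
from h import *
A=np.radians(84.3);Y=np.array([np.cos(A),np.sin(A)]);X=np.array([Y[1],-Y[0]])
t=np.array([.645,-.001])+.0125*Y+.001*X; print(t)
plan([*t,.19],np.radians(-5.7))
s=optics.snapshot("wrist"); cv2.imwrite("pics/w11.png",s["pixels"]); np.savez("w11.npz",**s)
E
```

```text
time_s: 29.93
eef_pos: [0.6, 0.3122, 0.1974]
eef_rot: [3.138, 0.009, 3.058]
contact_force: [1.1, 0.0, -3.5]
grip_width: 0.0315
grip_force: 45.0
time_s: 30.77
eef_pos: [0.5972, 0.311, 0.1902]
eef_rot: [-3.141, 0.001, 1.872]
contact_force: [-1.1, 0.0, -5.1]
grip_width: 0.0318
grip_force: 45.0
time_s: 31.27
eef_pos: [0.5974, 0.3111, 0.1905]
eef_rot: [3.141, 0.001, 1.48]
contact_force: [-0.3, 0.4, -4.9]
grip_width: 0.0318
grip_force: 45.0
[0.64723655 0.01133887]
t 31.27 d [-0.294   0.0767  0.0007] rz 0.009 tilt [0.0003 0.0007 0.    ] q6 0.48
```

```bash
python3 nudge.py '[[-0.02,0.006,0,0,0,0.009],[-0.033,0.008,0,0,0,0],[-0.034,0.009,0,0,0,0],[-0.034,0.009,0,0,0,0],[-0.034,0.009,0,0,0,0],[-0.034,0.009,0,0,0,0],[-0.034,0.009,0,0,0,0],[-0.034,0.009,0,0,0,0],[-0.025,0.006,0,0,0,0],[-0.012,0.003,0,0,0,0]]'
python3 nudge.py '[[0,0,0,0,0,0],[0,0,0,0,0,0],[0,0,0,0,0,0]]'
python3 - <<'E'
from h import *
plan([.6472,.0113,.19],np.radians(-5.7))
s=optics.snapshot("wrist"); cv2.imwrite("pics/w12.png",s["pixels"]); np.savez("w12.npz",**s)
o,p,M=tool()
for x in (.08,.09,.1): print(x,proj(s,p+M@[x,0,.010]))
G=cv2.cvtColor(s["pixels"],6); print(G[60:250:3,300:342:3].tolist())
E
```

```text
time_s: 32.15
eef_pos: [0.645, 0.0075, 0.1912]
eef_rot: [3.14, 0.001, 1.469]
contact_force: [0.0, -0.3, -5.1]
grip_width: 0.0319
grip_force: 45.0
time_s: 32.4
eef_pos: [0.6445, 0.012, 0.1912]
eef_rot: [3.141, -0.0, 1.471]
contact_force: [0.8, 0.0, -3.9]
grip_width: 0.0318
grip_force: 45.0
t 32.4 d [-0.0004  0.0028  0.0012] rz -0.001 tilt [ 0.0009 -0.0001  0.    ] q6 0.03
0.08 [[321.89288291 122.63500461]]
0.09 [[321.88812833  98.63342482]]
0.1 [[321.88322586  73.88528065]]
[[215, 215, 215, 214, 214, 184, 76, 95, 93, 104, 93, 103, 216, 216], [215, 217, 213, 216, 216, 179, 80, 94, 109, 106, 94, 90, 217, 216], [215, 216, 215, 214, 215, 179, 81, 99, 109, 107, 95, 87, 216, 215], [216, 216, 215, 215, 214, 174, 64, 53, 64, 55, 65, 78, 216, 216], [214, 216, 214, 216, 217, 219, 220, 143, 204, 176, 220, 221, 217, 216], [215, 215, 182, 93, 94, 93, 97, 91, 96, 93, 95, 96, 91, 97], [218, 165, 113, 108, 107, 112, 107, 107, 105, 108, 107, 108, 109, 108], [113, 73, 79, 105, 106, 109, 108, 109, 110, 107, 108, 110, 108, 109], [80, 72, 78, 106, 106, 105, 109, 107, 108, 110, 112, 110, 107, 113], [61, 78
[... 3082 characters left out ...]
6, 125, 127, 186, 179, 180, 184, 188, 107, 108, 109], [110, 109, 110, 111, 108, 113, 201, 205, 199, 200, 203, 100, 113, 112], [108, 110, 108, 110, 110, 108, 109, 101, 203, 200, 203, 104, 111, 114], [111, 115, 111, 112, 109, 109, 109, 108, 103, 90, 202, 101, 111, 111], [108, 113, 107, 108, 113, 110, 107, 108, 109, 103, 146, 123, 111, 114], [108, 109, 106, 106, 110, 109, 108, 107, 112, 110, 110, 111, 110, 116], [108, 113, 108, 108, 106, 109, 109, 108, 110, 110, 110, 109, 111, 111], [108, 111, 108, 107, 107, 111, 109, 109, 106, 110, 109, 107, 108, 108], [109, 109, 108, 107, 109, 111, 109, 109, 109, 113, 112, 108, 110, 112], [108, 109, 109, 111, 110, 109, 108, 105, 109, 110, 110, 110, 109, 112]]
```

```bash
python3 nudge.py '[[0,0.0025,0.01,0,0,0],[0,0,0.02,0,0,0],[0,0,0.02,0,0,0],[0,0,0.02,0,0,0],[0,0,0.01,0,0,0],[0,0,0.006,0,0,0],[0,0,0.003,0,0,0],[0,0,0,0,0,0],[0,0,0,0,0,0]]'
python3 - <<'E'
from h import *
plan([.6472,.0113,.08],np.radians(-5.7))
E
```

```text
time_s: 33.2
eef_pos: [0.6479, 0.0107, 0.1031]
eef_rot: [3.139, 0.0, 1.47]
contact_force: [0.0, 0.8, -3.6]
grip_width: 0.0318
grip_force: 45.0
t 33.2 d [ 0.0005 -0.0008  0.0231] rz -0.002 tilt [0.0025 0.0002 0.    ] q6 0.03
```

```bash
python3 nudge.py '[[0,-0.0005,0.004,0,0,0],[0,0,0.004,0,0,0],[0,0,0.003,0,0,0],[0,0,0.002,0,0,0],[0,0,0,0,0,0]]'
python3 nudge.py '[[0,0,0.001,0,0,0],[0,0,0.001,0,0,0],[0,0,0.001,0,0,0],[0,0,0,0,0,0]]'
python3 nudge.py '[[0,0,0.001,0,0,0],[0,0,0.001,0,0,0],[0,0,0,0,0,0]]'
```

```text
time_s: 33.62
eef_pos: [0.6466, 0.0106, 0.0888]
eef_rot: [3.141, 0.0, 1.469]
contact_force: [-0.9, 1.0, -5.0]
grip_width: 0.0317
grip_force: 45.0
time_s: 33.95
eef_pos: [0.6468, 0.0106, 0.0862]
eef_rot: [3.14, 0.0, 1.469]
contact_force: [0.2, -0.1, -4.3]
grip_width: 0.0318
grip_force: 45.0
time_s: 34.2
eef_pos: [0.6468, 0.0107, 0.0841]
eef_rot: [3.141, 0.0, 1.469]
contact_force: [0.6, -0.2, -4.2]
grip_width: 0.0321
grip_force: 45.0
```

```bash
python3 nudge.py '[[0,0,0.001,0,0,0],[0,0,0.0005,0,0,0],[0,0,0,0,0,0]]' | grep -E "pos|force"
python3 nudge.py '[[0,0,0.0005,0,0,0],[0,0,0.0005,0,0,0],[0,0,0,0,0,0]]'| grep -E "pos|force"
```

```text
eef_pos: [0.6468, 0.0107, 0.0827]
contact_force: [1.0, -0.6, -4.2]
grip_force: 45.0
eef_pos: [0.6472, 0.0106, 0.082]
contact_force: [0.7, -1.3, -2.3]
grip_force: 45.0
```

```bash
python3 nudge.py '[[0,0,0.0005,0,0,0],[0,0,0,0,0,0]]'| grep -E "pos|force"
```

```text
eef_pos: [0.6474, 0.0106, 0.0816]
contact_force: [2.2, -1.2, 0.6]
grip_force: 45.0
```

```bash
python3 nudge.py '[[0,0,0.0004,0,0,0],[0,0,0,0,0,0]]'| grep -E "pos|force"
python3 nudge.py '[[0,0,0,0,0,0],[0,0,0,0,0,0],[0,0,0,0,0,0]]' - 10 | grep -E "pos|rot|force"
python3 nudge.py '[[0,0,0,0,0,0],[0,0,0,0,0,0]]' - 3 | grep -E "pos|rot|force"
```

```text
eef_pos: [0.6475, 0.0106, 0.0815]
contact_force: [1.0, -0.6, 4.4]
grip_force: 45.0
eef_pos: [0.6474, 0.0106, 0.0814]
eef_rot: [3.139, 0.0, 1.469]
contact_force: [2.5, -0.7, 5.8]
grip_force: 10.0
eef_pos: [0.6472, 0.0107, 0.0812]
eef_rot: [3.139, 0.0, 1.469]
contact_force: [4.5, 1.3, 3.7]
grip_force: 3.0
```

```bash
python3 nudge.py '[[0,0,0,0,0,0],[0,0,0,0,0,0],[0,0,0,0,0,0]]' 0.06
python3 nudge.py '[[0,0,-0.01,0,0,0],[0,0,-0.02,0,0,0],[0,0,-0.03,0,0,0],[0,0,-0.03,0,0,0],[0,0,-0.03,0,0,0],[0,0,-0.03,0,0,0],[0,0,0,0,0,0]]'
python3 nudge.py '[[-0.03,0,-0.01,0,0,0],[-0.03,0,0,0,0,0],[-0.03,0,0,0,0,0],[-0.03,0,0,0,0,0],[-0.03,0,0,0,0,0],[0,0,0,0,0,0],[0,0,0,0,0,0]]'
python3 - <<'E'
from h import *
plan([.6472,.0113,.08],np.radians(-5.7))
s=optics.snapshot("wrist"); np.savez("w13.npz",**s); cv2.imwrite("pics/w13.png",s["pixels"]); t=optics.snapshot("top"); np.savez("t13.npz",**t); c=optics.snapshot("scene"); np.savez("s13.npz",**c)
for n,s in(("w",s),("t",t),("s",c)):
  a=np.radians(84.3);Y=np.array([np.cos(a),np.sin(a),0]);X=np.array([Y[1],-Y[0],0]);C=np.array([.6455,-.0007,.03])
  print(n,[(nm,proj(s,C+x*X+y*Y+[0,0,z]).round(1)[0].tolist()) for nm,x,y,z in[("thin end top",0,.1025,.0468),("body far T",0,.0525,.0558),("body near T",0,-.0275,.0558),("thick end top",0,-.0775,.0538),("ball",0,.108,.04)]])
E
```

```text
time_s: 35.7
eef_pos: [0.6463, 0.0107, 0.0806]
eef_rot: [3.142, 0.0, 1.469]
contact_force: [0.1, -0.2, 0.9]
grip_width: 0.0495
grip_force: 0.0
time_s: 36.28
eef_pos: [0.649, 0.0106, 0.2378]
eef_rot: [3.132, -0.0, 1.469]
contact_force: [1.1, 0.6, 0.0]
grip_width: 0.06
grip_force: 0.0
time_s: 36.87
eef_pos: [0.6311, -0.1398, 0.2412]
eef_rot: [3.14, 0.0, 1.467]
contact_force: [0.1, 0.6, 0.1]
grip_width: 0.0599
grip_force: 0.0
t 36.87 d [0.152  0.0002 0.1612] rz -0.004 tilt [0.0012 0.0002 0.    ] q6 -0.21
w [('thin end top', [319.8, -79.7]), ('body far T', [320.2, -10.9]), ('body near T', [320.7, 99.0]), ('thick end top', [321.0, 160.7]), ('ball', [319.7, -82.2])]
t [('thin end top', [254.4, 206.4]), ('body far T', [278.8, 208.7]), ('body near T', [318.7, 213.7]), ('thick end top', [343.5, 217.1]), ('ball', [252.1, 206.7])]
s [('thin end top', [322.8, 212.3]), ('body far T', [331.5, 218.0]), ('body near T', [346.7, 234.9]), ('thick end top', [357.2, 247.7]), ('ball', [321.9, 214.3])]
```

```bash
python3 - <<'E'
from h import *
T=dict(np.load("t13.npz")); W=dict(np.load("w13.npz"))
t=cv2.cvtColor(T["pixels"],6); w=cv2.cvtColor(W["pixels"],6)
print("top image rows 198-230, cols 246-352 step 2")
for r in range(192,234,2): print(r,' '.join(f"{v:3d}" for v in t[r,244:354:3]))
print("wrist rows: bright spans")
for r in range(0,250,8):
    print(r,' '.join(f"{v:3d}" for v in w[r,270:372:4]))
E
```

```text
top image rows 198-230, cols 246-352 step 2
192  79  79  79  81  80  81  80  80  81  82  80  83  84  83  83  92  85  83  83  84  83  83  85  85  86  86  86 160 155  94  86  87  88  86 135 175 197
194  80  79  81  81  81  81 127 133 106  93  85  82  83  84  84  84  83  82  84  84  84  82  84  85  84  86  86 143 166  98  86  86  89  90 148 181 201
196  79  79  80  81  81  80 195 224 221 204 141  86  82  83  82  83  84  83  83  84  85  85  85  86  86  86  86  94 125  88  88  86  87  97 158 187 203
198  81 106  82  79  80  80 165 202 210 223 160 169  91  83  82  82  84  83  83  83  85  84  84  85  85  85  85  86  86  87  87  87  86 114 167 192 206
200  78 114  86  81  81  81 133 141 139 154 110 222 100 109  97  92  86  85  85  84  85  84  85  85  86  87  86  86  85  86  85  87  87 130 174 196 210
202  78  80  82  80  85  83 133 140 139 140  96 224 132 219 218 193 160 155 125 101  98  89  85  84  86  85  85  89  97  93  87  88  89 144 181 200 212
204  98 150 140  81 147 138 142 142 140 140 101 222 147 230 231 230 229 229 224 220 212 177 158 137 109  96  86 139 210 189 163 133  96 155 186 
[... 4901 characters left out ...]
  66  69  73  71  72  76  79  81 110 111 115 115 204
208  67  55  59  58  59  60  90  91  68  62  60  66  64  67  69  73  72  76  74  82  76 108 111 114 116 116
216  58  59  64  59  63  62  91  95  65  66  69  70  70  73  69  73  75  75  76  80 104 110 110 112 114 116
224 134 137 132 135 131 214 222 137 135 135 136 138 137 137 138 139 137 139 207 213 212 211 213 212 213 212
232 136 135 136 136 135 219 137 136 138 137 136 140 139 139 139 139 141 141 158 213 211 211 212 212 212 213
240 136 125 209 220 217 209 215 135 139 138 138 141 141 139 139 141 144 142 206 213 212 212 212 211 213 212
248 214 213 213 214 214 213 214 213 213 213 213 214 214 214 212 214 212 213 212 214 211 213 211 212 213 212
```

```bash
python3 - <<'E'
from h import *
W=dict(np.load("w13.npz")); w=cv2.cvtColor(W["pixels"],6).astype(int)
c=w[:,316:326].mean(1).round(); print("end",c[158:170].tolist(),"body edge",w[96:106,305].tolist(),w[96:106,336].tolist(),"vee",w[108:122,296].tolist(),w[140:156,296].tolist())
a=np.radians(84.3);Y=np.array([np.cos(a),np.sin(a)])
for n,r,z in(("thick end top",164,.0838),("body edge",102,.0858),("vee far",116,.068),("vee near",149,.068)): print(n,(cast(W,[[320,r]],z)[0,:2]-[.6455,-.0007])@Y)
E
```

```text
end [196.0, 196.0, 201.0, 166.0, 130.0, 98.0, 90.0, 93.0, 93.0, 94.0, 94.0, 94.0] body edge [206, 207, 212, 191, 118, 74, 68, 63, 56, 65] [213, 215, 215, 182, 104, 70, 81, 72, 70, 116] vee [44, 78, 85, 85, 82, 81, 67, 163, 202, 204, 205, 205, 206, 204] [204, 204, 202, 206, 201, 158, 85, 74, 85, 86, 82, 86, 85, 83, 86, 87]
thick end top -0.08026507274718583
body edge -0.0298378211494586
vee far -0.038912708460086626
vee near -0.06725786834241834
```

```bash
python3 -c "
from station import robot, optics
print(robot.job_done())"
```

```text
the job is handed in; nothing more can be done
None
```

The job is handed in at about 37 s on the robot's clock, but it returned no verdict. By my camera measurements the spindle lies in both grooves in line with the stop, its thin end about 6 mm from the ball. Each V-block is within about 2 mm of the middle of its journal; I did not measure level directly.

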